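Let the lipstick out of the lever dispenser and ease its lid shut

TASK

Press the red lever of the dispenser all the way down with your fingertips so that its linked lid opens fully and the rose-gold lipstick case rolls out into the catch tray, then let the lever come up slowly under your fingertips so that the lid closes gently without slamming. Work only with the lever: do not touch the lid or the lipstick case, lift nothing, and leave everything else on the counter where it stands.

Things in the scene. Friction and masses are not known exactly. Their poses are not given: they have to be found in the camera images.
- dispenser: White lipstick dispenser, fixed. Origin: centre of the housing's underside; x to its back, z up. Housing 120 (x) by 128 (y) mm, 101 high with lid shut. Its floor slopes down to -x into an open catch tray between x = -60 and -150 mm, 118 mm wide inside, ending in a bamboo lip 40 mm high. The lever stands out from the -y side; there a grey cover and pivot reach to y = -89 mm.
- lever_pad (a point): Centre of the top of the lever's red pad (50 mm along dispenser x, 40 along y, 6 thick), on a steel arm; moves with the lever. Dispenser frame: (0, -178, 65) mm with the lever up; goes down 32 mm, nearly straight, to z = 33 when fully pressed. The pad slopes 0.16 rad up outwards when up, 0.16 rad down outwards when pressed.
- lever (a joint): Lever angle, rad: 0 up at rest, 0.32 fully pressed (hard stop). It hinges 98 mm from the pad's centre. A spring and the lid's weight push it up; pressing at the pad takes about 4 to 7 N. It does not stay down: released, it springs up and the lid slams.
- lid (a joint): Lid angle, rad: 0 closed, 0.96 fully open; always 3 times the lever angle. A pad that rises at 30 mm/s closes the lid at 0.9 rad/s, which is gentle; a lid closing faster than 2.5 rad/s (pad at about 80 mm/s) is slamming.
- lid_edge (a point): Middle of the lid's front top edge. Bamboo lid 127 by 132 mm with a clear front flap 62 mm deep that keeps the lipstick in; hinged along the housing's top back edge, the front edge rises and swings back when opening, up to about 210 mm above the counter.
- lipstick: Rose-gold lipstick case, a cylinder 20 mm across, 74 mm long, 20 to 45 g. Origin at its centre, y along its length. Lies crosswise on the sloped floor behind the clear flap (dispenser x about -50 mm); rolls out by itself when the lid opens and comes to rest against the tray's lip (x about -140 mm, z about 22 mm).
- tumbler: Bystander: white ceramic tumbler, 72 mm across, 98 mm high. Origin at the centre of its underside.
- perfume: Bystander: amber glass perfume bottle, 50 by 35 mm, 96 mm high with its cap. Origin at the centre of its underside.
- cream: Bystander: green glass cream jar, 60 mm across, 50 mm high. Origin at the centre of its underside.
- case2: Bystander: closed lipstick case standing upright, white below and rose-gold above, 22 mm across, 75 mm high. Origin at the centre of its underside.
- comb: Bystander: flat bamboo comb, 170 mm (x) by 42 mm, 6 mm thick. Origin at its middle, on the counter.
- organiser: Clear acrylic turntable organiser with cosmetics on it, 230 mm across, 150 mm high, to the right; fixed. Origin at the centre of its underside.

How it is judged (in metres and radians):
On the way, in this order (a step that is already met when the one before it is completed fails the run):
1. the lever is pressed fully down, the lid stands fully open and the lipstick case has rolled into the catch tray (value of joint lid above 0.82 rad and x of lipstick in the frame of dispenser between -0.155 and -0.09 m and y of lipstick in the frame of dispenser between -0.06 and 0.06 m and z of lipstick in the frame of dispenser below 0.045 m), for 0.2 s.
2. the lid has been let down and is closed (value of joint lid below 0.05 rad), for 0.2 s.
At the end, for the whole second after the job is handed in: The lid is closed (within 0.05 rad) and the lever up (within 0.02 rad), the lipstick case lies at rest in the catch tray, and the tumbler, perfume bottle, cream jar, standing lipstick case and comb are within 12 mm of where they started (value of joint lid below 0.05 rad and value of joint lever below 0.02 rad and x of lipstick in the frame of dispenser between -0.155 and -0.09 m and y of lipstick in the frame of dispenser between -0.06 and 0.06 m and z of lipstick in the frame of dispenser below 0.045 m and linear speed of lipstick below 0.03 m/s and distance of each of tumbler, perfume, cream, case2, comb from where it was at the start of the episode below 0.012 m); the robot touches nothing.
It fails at once if the lid slams: it closes faster than 2.5 rad/s (velocity of joint lid below -2.5 rad/s).
It fails at once if the robot touches the lid (contact force between any of the fingers, the arm and lid above 0.5 N).
It fails at once if the robot touches the lipstick case (contact force between any of the fingers, the arm and lipstick above 0.3 N).
It fails at once if the lipstick case is lifted (z of lipstick in the frame of dispenser above 0.075 m).
It fails at once if the tumbler, perfume bottle, cream jar, standing lipstick case or comb is moved, lifted or tipped (distance of any of tumbler, perfume, cream, case2, comb from where it was at the start of the episode above 0.012 m or angle between any of tumbler, perfume, cream, case2, comb's own z axis and vertical above 0.2 rad).
It also fails if it takes over 38 s, if anything falls off the work surface, if the arm or the gripper's body presses on something with over 40 N, if the wrist force passes 120 N, or if a joint passes its speed limit or range.

ROBOT

A 6-joint arm with a two-finger parallel gripper is mounted at the origin on the work surface. World frame = base frame: x ahead of the robot, y to its left, z up, the work surface at z = 0. Lengths are in m, angles in degrees, forces in N, time in s.
With the tool pointing down it reaches from about 0.275 to 0.85 m from the base axis. Payload 5.2 kg.
Tool frame: the origin (TCP) lies midway between the tips of the shut fingers; the grasp point (between the pads) lies 19 mm behind it; z points along the fingers, y is the direction in which the jaws open and shut (so a half turn about z gives the same grasp; the last joint's range is limited). The gripper opens to 85 mm and grips with 20 to 120 N. Pads are 22 mm wide; open, the fingers measure 114 mm over their backs; the gripper's body (76 mm by 85 mm) begins 54 mm behind the grasp point. The pads swing forward as they close: fully open they stand 13 mm farther back than shut.
Start: joints at [-78.942, 14.817, 87.949, -0, 77.235, -11.62], TCP at [0.212, -0.507, 0.231] pointing down, gripper open.
Joint ranges: [-179.93, 179.93], [-52.35, 119.4], [10.71, 147.94], [-69.91, 249.91], [12.55, 155.21], [-178.61, 178.61]. Speed limits (degrees/s): [147.25, 147.25, 180, 180, 180, 180].

INTERFACE

Orientations are given as a 3x3 rotation matrix whose columns are the frame's x, y, z axes.
In Python, from plant import ctrl gives the robot as it stands.
- The arm moves only by the tool carry_out, never from a script. Its argument "plan" is a list of rows, each a list of 7 numbers: the shift along the tool's x, y, z in mm, then the turn, a rotation vector about the tool's x, y, z in degrees, then the opening, from 0 (shut) to 1 (fully open). A call has exactly 10 rows; each row is the pose to reach, as a shift and turn from the pose measured when the call began, along the tool's axes at that moment; what a row does not reach only later rows make up. A row lasts 1/10 s, in which the tool goes at most 50 mm and 8.59 degrees, less where a joint would pass 70% of its speed; a pose out of reach is approached as far as the arm can. A call with a gripper value outside its range is refused whole. The fingers move at their own pace and stop on an object; "force" is the grip in N (left out, the last holds). Time passes only in rows, so rows that repeat a pose let the fingers close, or fill a call up. It gives the time, the measured TCP pose, the force and the opening at its end, in the units of the state.
- ctrl.get_obs(): the state, without advancing time (a new reading comes with each control period).
- ctrl.read_camera(name): name is "side" or "top" or "wrist"; returns the picture (400x640x3 uint8, red, green, blue); there is no depth.
- ctrl.get_calibration(name): a dict with "fx", "fy", "cx", "cy" (pixels), "k1" (the pictures are not rectified: a ray, as slopes to the right and down, at radius r is drawn at 1 + k1 r^2 times it, then the intrinsics apply), "R" (3x3) and "t" (3): a world point X has camera coordinates R X + t; the wrist camera has in their place "mount" (4x4, takes a point from camera to tool coordinates, whose origin is the TCP and whose axes are the flange's). Camera axes: x right, y down, z forward; pixel columns grow to the right and rows downward; lengths in m; the calibration is good to about 2 mm. A picture is of the moment at which its call begins: read the wrist's pose just before it. get_calibration takes no time and is no camera call.
- ctrl.hand_in(): hands the job in, once; it reports no verdict.
The state is a dict: "t": time; "joint_pos": joint angles; "joint_velocities": joint speeds; "joint_torque": joint torques, N m; "tcp_pos": TCP position; "orientation": TCP orientation; "wrist_force": force on the tool from outside, world axes, zero at the start; "moment": the same for the moment, N m; "width": opening from 0.0 (shut) to 1.0 (fully open).
Only numpy, scipy, OpenCV 4.12 (cv2) and the standard library are available. Lean on these libraries where they do the work, as an engineer would, in place of code of your own. Each camera call takes 0.05 s, during which the arm holds its last target.

## Working session

There is one attempt and no reset: what is moved stays moved. The work goes in short steps, Python scripts to look and compute and a tool call to move; the robot and the scene stay as the last step left them, time stands still between calls to the robot, and variables do not carry over. Pictures are saved under pics/ and viewed, and the job is handed in when it is done.

Besides the shell and the picture viewer there is one more tool, called as name(argument=value, ...) on one line, values as JSON. carry_out: Moves the arm, as the interface text tells. Its arguments: {"type":"object","properties":{"plan":{"type":"array","items":{"type":"array","items":{"type":"number"}}},"force":{"type":"number"}},"required":["plan"]}

```bash
ls; mkdir -p pics
python3 - <<'E'
from plant import ctrl
import cv2,numpy as np
o=ctrl.get_obs(); print(o)
for n in("side","top"):
    im=ctrl.read_camera(n); cv2.imwrite(f"pics/{n}0.png",im[:,:,::-1]); c=ctrl.get_calibration(n); print(n,c)
print(ctrl.get_calibration("wrist"))
E
```

```text
pics
{'t': 0.0, 'joint_pos': array([-7.89417924e+01,  1.48582247e+01,  8.80119365e+01,  7.99440043e-04,
        7.72343342e+01, -1.16191550e+01]), 'joint_velocities': array([ 0.085689  ,  0.02394084, -0.02050737,  0.0584295 , -0.02565285,
        0.0464414 ]), 'joint_torque': array([ 2.84614623e-05, -4.46027720e+01, -2.90564579e+01, -1.35745126e-04,
        1.17553477e-02, -1.38591858e-05]), 'tcp_pos': array([ 0.21197379, -0.50693483,  0.2304784 ]), 'orientation': array([[ 9.22691745e-01,  3.85538363e-01, -3.36458566e-04],
       [ 3.85538322e-01, -9.22690083e-01,  1.79253618e-03],
       [ 3.80644484e-04, -1.78367601e-03, -9.99998337e-01]]), 'wrist_force': array([-0.25609531, -0.17514534,  0.7528952 ]), 'moment': array([ 0.02794467,  0.04559857, -0.04150898]), 'width': 0.9981273610404471}
side {'fx': 508.821882526091, 'fy': 508.821882526091, 'cx': 311.11322872771905, 'cy': 198.72879702516894, 'k1': -0.15743690292928947, 'R': array([[-0.92512537, -0.37939463,  0.01423949],
       [-0.28726841,  0.67497484, -0.67962182],
       [ 0.24823357, -0.63282595, -0.73342444]]), 't': array([0.
[... 157 characters left out ...]
7882652178005, 'R': array([[ 0.00889143, -0.99995441,  0.00348217],
       [-0.98259839, -0.0093831 , -0.18550568],
       [ 0.1855299 , -0.00177217, -0.98263702]]), 't': array([-0.08638435,  0.58738083,  1.01895439])}
{'fx': 306.1006177117043, 'fy': 306.1006177117043, 'cx': 317.9329338593784, 'cy': 199.59281425040996, 'k1': -0.001966546453232256, 'mount': array([[-1.37274528e-04, -9.49202630e-01, -3.14665455e-01,
         8.07493264e-02],
       [ 9.99999662e-01, -3.85398895e-04,  7.26317935e-04,
         9.10246406e-05],
       [-8.10694613e-04, -3.14665249e-01,  9.49202362e-01,
        -1.42604494e-01],
       [ 0.00000000e+00,  0.00000000e+00,  0.00000000e+00,
         1.00000000e+00]])}
```

View pics/side0.png

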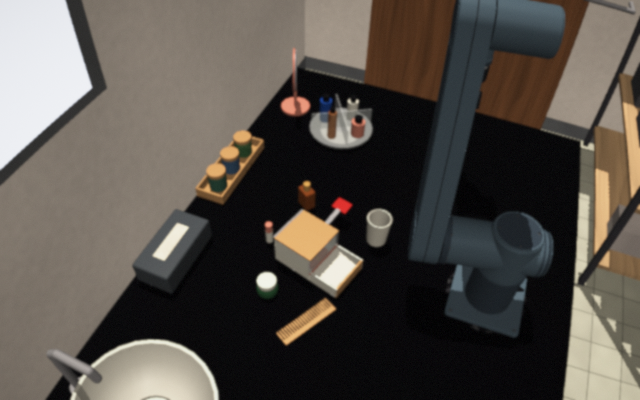

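View pics/top0.png

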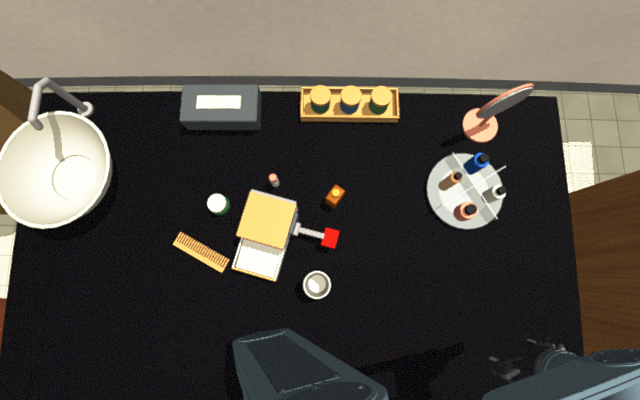

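The top view shows the pad at about (331,238), the tumbler at (317,285) and the perfume at (335,196). I'll enlarge it to get exact positions.

```bash
cat > h.py <<'E'
import numpy as np,cv2
from plant import ctrl
def ray(n,u,v):
    c=ctrl.get_calibration(n)
    K=np.array([[c['fx'],0,c['cx']],[0,c['fy'],c['cy']],[0,0,1.]])
    p=cv2.undistortPoints(np.array([[[u,v]]],float),K,np.array([c['k1'],0,0,0,0.]))[0,0]
    d=c['R'].T@np.array([p[0],p[1],1]); o=-c['R'].T@c['t']; return o,d
def atz(n,u,v,z):
    o,d=ray(n,u,v); return o+d*(z-o[2])/d[2]
def proj(n,X):
    c=ctrl.get_calibration(n)
    q=c['R']@np.array(X,float)+c['t']; s=q[:2]/q[2]; s=s*(1+c['k1']*(s@s))
    return np.array([c['fx']*s[0]+c['cx'],c['fy']*s[1]+c['cy']])
E
python3 - <<'E'
import cv2
a=cv2.imread("pics/top0.png")[165:315,200:370]; cv2.imwrite("pics/top0c.png",cv2.resize(a,None,fx=4,fy=4,interpolation=2)[:600])
a=cv2.imread("pics/side0.png")[170:310,240:410]; cv2.imwrite("pics/side0c.png",cv2.resize(a,None,fx=4,fy=4,interpolation=2))
E
```

```text
(no output)
```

View pics/top0c.png

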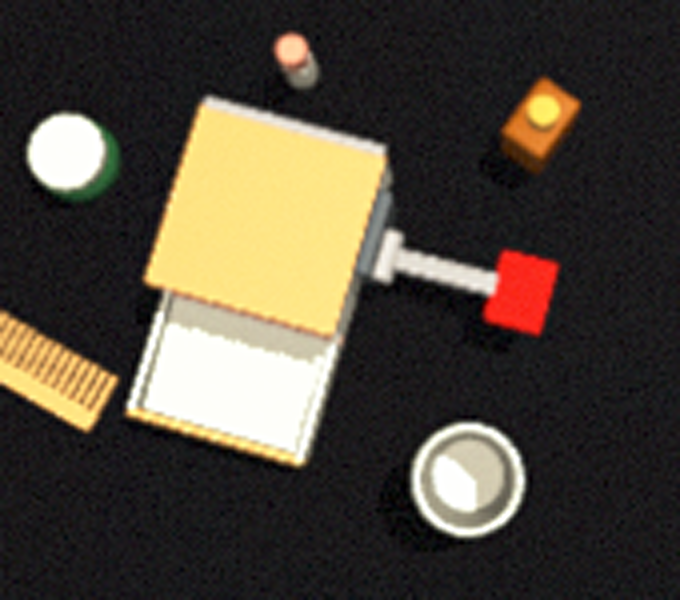

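View pics/side0c.png

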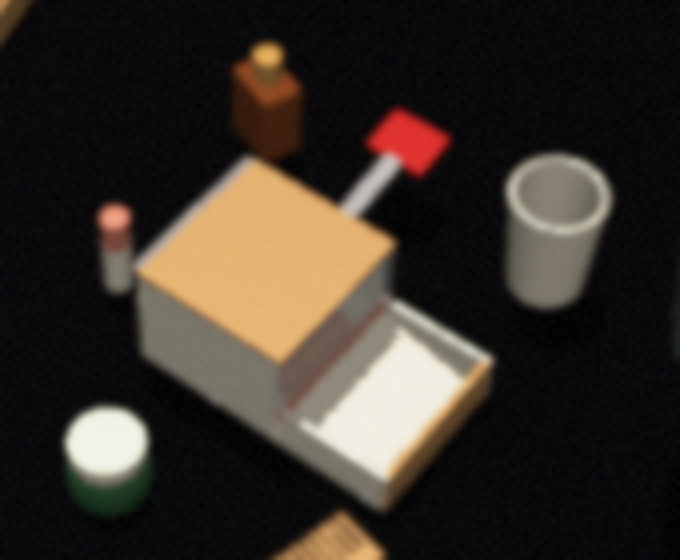

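The top crop shows the pad centre at about (330.1,237.6) px, tumbler rim centre (316.9,284.6) and perfume cap (335.7,192.5). The side crop shows the pad centre at about (342,205).

Run:
```python
from h import *
o=lambda x,y:(200+(x+.5)/4-.5,165+(y+.5)/4-.5)
s=lambda x,y:(240+(x+.5)/4-.5,170+(y+.5)/4-.5)
P=lambda *a:print(a[0],np.round(a[1],4))
P('pad',atz('top',*o(521,291),.065))
P('pad side',atz('side',*s(409,141),.065))
def tri(a,b):
    o1,d1=ray('top',*a);o2,d2=ray('side',*b);d1/=np.linalg.norm(d1);d2/=np.linalg.norm(d2)
    k=np.linalg.lstsq(np.c_[d1,-d2],o2-o1,rcond=None)[0];p,q=o1+k[0]*d1,o2+k[1]*d2
    return (p+q)/2,np.linalg.norm(p-q)
P('pad tri',tri(o(521,291),s(409,141))[0])
for n,z,p in(("tumbler",.098,(468,479)),("perf",.096,(543,111)),("hubarm",.07,(398,256)),("lid RB",.101,(386,150)),("lidRF",.101,(336,336)),("lidLF",.101,(148,282)),("lidLB",.101,(203,98)),("lipL",.04,(128,411)),("lipR",.04,(302,463))):
    P(n,atz('top',*o(*p),z))
for p in((502,250),(558,263),(540,334),(484,318)): P('padc',atz('top',*o(*p),.065))
```

```text
pad [ 0.4813 -0.1114  0.065 ]
pad side [ 0.479  -0.1093  0.065 ]
pad tri [ 0.4806 -0.1117  0.0621]
tumbler [ 0.3548 -0.0762  0.098 ]
perf [ 0.6018 -0.125   0.096 ]
hubarm [ 0.5042 -0.0263  0.07  ]
lid RB [ 0.5728 -0.0184  0.101 ]
lidRF [0.4471 0.0123 0.101 ]
lidLF [0.4815 0.139  0.101 ]
lidLB [0.6076 0.1074 0.101 ]
lipL [0.3967 0.162  0.04  ]
lipR [0.3626 0.0392 0.04  ]
padc [ 0.5096 -0.0981  0.065 ]
padc [ 0.5009 -0.137   0.065 ]
padc [ 0.4518 -0.1246  0.065 ]
padc [ 0.4625 -0.086   0.065 ]
```

Pad at about (0.4805, -0.111), z 0.065. Next I'll shut the fingers, go above the pad and turn the tool 30° about z, so the wrist camera stays away from the lid.

Run:
```python
from h import *
o=ctrl.get_obs();print(o['t'],o['orientation'].T@(np.array([.4805,-.111,.15])-o['tcp_pos'])*1000)
```

```text
0.1 [ 400.4140163  -261.7120342    81.09607484]
```

carry_out(plan=[[25, -16, 0, 0, 0, 2, 0], [60, -39, 0, 0, 0, 5, 0], [100, -65, 0, 0, 0, 8, 0], [142, -93, 0, 0, 0, 11, 0], [184, -120, 0, 0, 0, 14, 0], [226, -148, 0, 0, 0, 17, 0], [268, -175, 0, 0, 0, 20, 0], [310, -203, 0, 0, 0, 24, 0], [350, -229, 0, 0, 0, 27, 0], [380, -248, 0, 0, 0, 30, 0]], force=40)

```text
t: 1.1
tcp_pos: [0.4678, -0.1288, 0.2309]
orientation: [[0.992, -0.128, -0.0], [-0.128, -0.992, 0.002], [-0.001, -0.002, -1.0]]
wrist_force: [0.8, -0.9, 0.5]
width: -0.001
```

Run:
```python
from h import *
o=ctrl.get_obs();print(o['t'],o['tcp_pos'],o['orientation'],o['width'],o['orientation'].T@(np.array([.4805,-.111,.11])-o['tcp_pos'])*1000)
```

```text
1.1 [ 0.46782642 -0.12880289  0.23088109] [[ 9.91764065e-01 -1.28077518e-01 -4.34424363e-04]
 [-1.28076139e-01 -9.91761474e-01  2.38343584e-03]
 [-7.36109893e-04 -2.30816662e-03 -9.99997065e-01]] -0.0010339504954507256 [ 10.37805247 -19.0004115  120.91766088]
```

carry_out(plan=[[3, -6, 5, 0, 0, 0, 0], [7, -13, 15, 0, 0, 0, 0], [10, -19, 30, 0, 0, 0, 0], [10, -19, 48, 0, 0, 0, 0], [10, -19, 68, 0, 0, 0, 0], [10, -19, 88, 0, 0, 0, 0], [10, -19, 104, 0, 0, 0, 0], [10, -19, 115, 0, 0, 0, 0], [10, -19, 121, 0, 0, 0, 0], [10, -19, 121, 0, 0, 0, 0]])

```text
t: 2.1
tcp_pos: [0.4794, -0.1113, 0.1091]
orientation: [[0.992, -0.129, -0.002], [-0.129, -0.992, 0.003], [-0.002, -0.003, -1.0]]
wrist_force: [0.2, -0.5, -0.3]
width: 0.0
```

Run:
```python
from h import *
o=ctrl.get_obs();print(o['t'],o['tcp_pos'],o['wrist_force'])
w=ctrl.read_camera('wrist');s=ctrl.read_camera('side')
cv2.imwrite('pics/w1.png',w[:,:,::-1]);a=s[140:310,230:440,::-1];cv2.imwrite('pics/s1.png',cv2.resize(a,None,fx=3.5,fy=3.5,interpolation=2))
```

```text
2.1 [ 0.4794279  -0.11126845  0.10910488] [ 0.18035619 -0.4731316  -0.27643165]
```

View pics/w1.png

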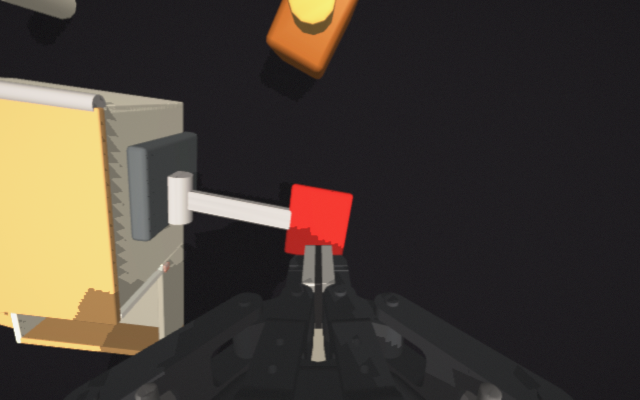

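View pics/s1.png

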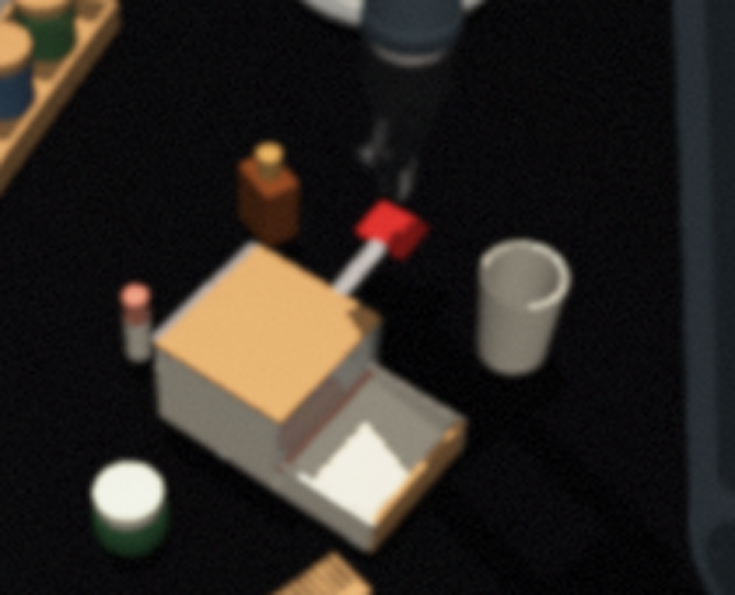

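Wrist view: the pad centre is at about (319,220), laterally in line with the fingertips at column 318. The side view shows the fingertips right above the pad. I'll compute the fore-aft offset and the bystander clearance.

Run:
```python
from h import *
c=ctrl.get_calibration('wrist');M=c['mount'];o=ctrl.get_obs();R=o['orientation']
for u,v in((319,219),(293,184),(352,195),(343,254)):
    d=R@(M[:3,:3]@np.array([(u-c['cx'])/c['fx'],(v-c['cy'])/c['fy'],1])); p=o['tcp_pos']+R@M[:3,3]
    X=p+d*(.065-p[2])/d[2]; print(X, R.T@(X-o['tcp_pos'])*1000)
```

```text
[ 0.48531761 -0.11293307  0.065     ] [ 5.09095122  0.96572211 45.32483101]
[ 0.51119271 -0.09958343  0.065     ] [ 29.03835989 -15.5949029   45.35584684]
[ 0.49908145 -0.13610838  0.065     ] [21.71583152 22.18246448 45.28068968]
[ 0.45754295 -0.12599057  0.065     ] [-20.77779944  17.48046693  45.2940862 ]
```

carry_out(plan=[[1, 0, 5, 0, 0, 0, 0], [2, 0, 12, 0, 0, 0, 0], [3, 0, 20, 0, 0, 0, 0], [3, 0, 27, 0, 0, 0, 0], [3, 0, 33, 0, 0, 0, 0], [3, 0, 38, 0, 0, 0, 0], [3, 0, 42, 0, 0, 0, 0], [3, 0, 45, 0, 0, 0, 0], [3, 0, 48, 0, 0, 0, 0], [3, 0, 50, 0, 0, 0, 0]])

```text
t: 3.2
tcp_pos: [0.4835, -0.1121, 0.0605]
orientation: [[0.992, -0.128, 0.001], [-0.128, -0.992, 0.001], [0.0, -0.001, -1.0]]
wrist_force: [-1.7, -1.5, 5.1]
width: 0.004
```

Run:
```python
from h import *
o=ctrl.get_obs();print(o['t'],o['tcp_pos'],o['wrist_force'],o['orientation'])
w=ctrl.read_camera('wrist');cv2.imwrite('pics/w2.png',w[:,:,::-1])
```

```text
3.2 [ 0.4834682  -0.11210252  0.06051008] [-1.7050832  -1.54495207  5.14323463] [[ 9.91743177e-01 -1.28238815e-01  5.26816367e-04]
 [-1.28239376e-01 -9.91742490e-01  1.22289873e-03]
 [ 3.65643091e-04 -1.28036008e-03 -9.99999113e-01]]
```

View pics/w2.png

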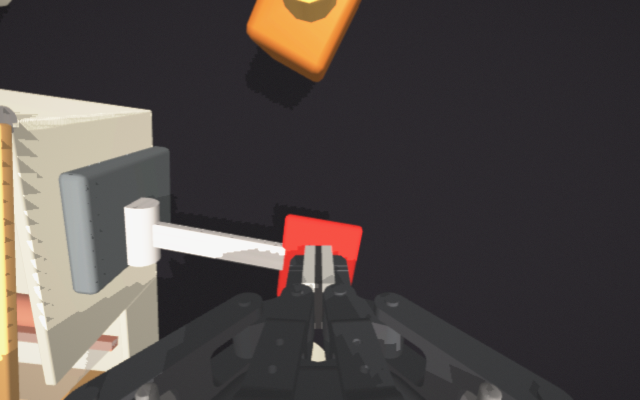

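The fingertips are on the red pad (around (318,255)) with 5 N of contact and the lid has begun to open. I'll press on down to z ≈ 0.033.

carry_out(plan=[[0, 0, 3, 0, 0, 0, 0], [0, 0, 6, 0, 0, 0, 0], [0, 0, 9, 0, 0, 0, 0], [0, 0, 12, 0, 0, 0, 0], [0, 0, 15, 0, 0, 0, 0], [0, 0, 18, 0, 0, 0, 0], [0, 0, 21, 0, 0, 0, 0], [0, 0, 24, 0, 0, 0, 0], [0, 0, 26, 0, 0, 0, 0], [0, 0, 27, 0, 0, 0, 0]])

```text
t: 4.25
tcp_pos: [0.4841, -0.1118, 0.0336]
orientation: [[0.992, -0.129, 0.002], [-0.129, -0.992, 0.002], [0.001, -0.002, -1.0]]
wrist_force: [-2.6, 1.0, 17.0]
width: 0.0
```

Run:
```python
from h import *
o=ctrl.get_obs();print(o['t'],o['tcp_pos'],o['wrist_force'])
s=ctrl.read_camera('side');a=s[140:310,230:440,::-1];cv2.imwrite('pics/s3.png',cv2.resize(a,None,fx=3.5,fy=3.5,interpolation=2))
s=ctrl.read_camera('top');a=s[165:315,200:370,::-1];cv2.imwrite('pics/t3.png',cv2.resize(a,None,fx=4,fy=4,interpolation=2))
```

```text
4.25 [ 0.48411474 -0.11176506  0.03360027] [-2.55246982  1.03029935 17.00725285]
```

View pics/s3.png

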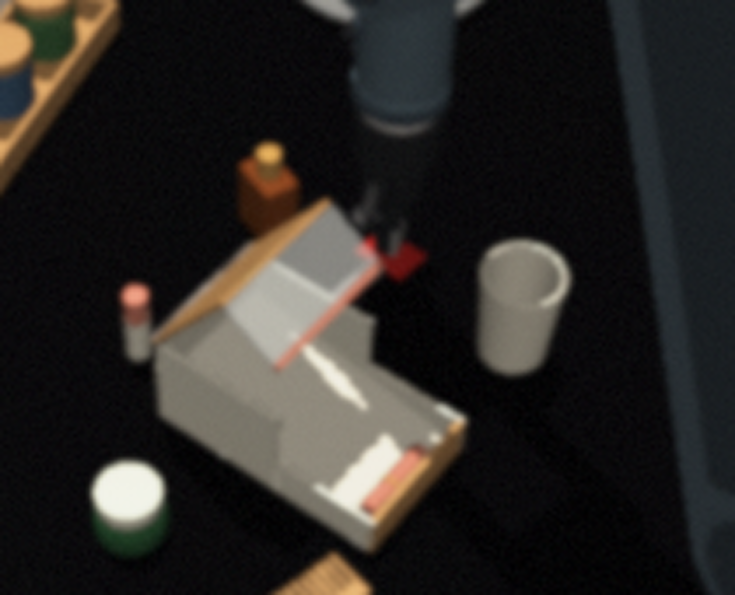

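View pics/t3.png

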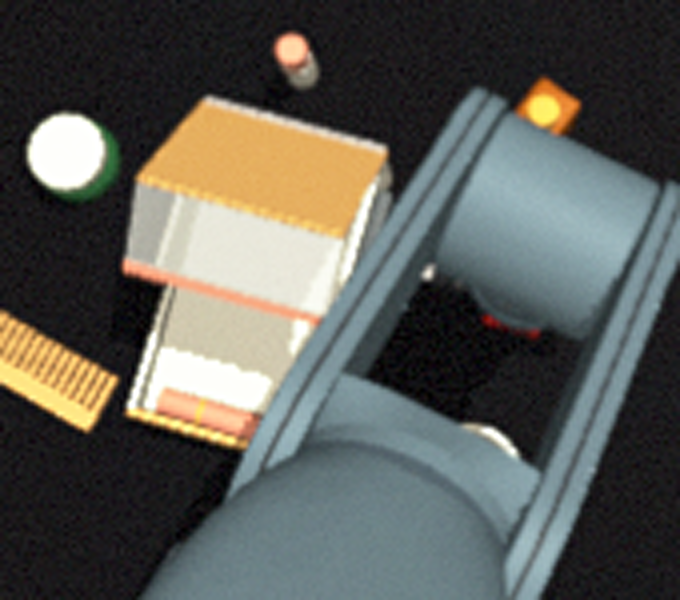

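The force is up to 17 N, so the lever is at its stop. The lid is wide open and the lipstick lies against the tray's lip (around (395,480) in the side crop). I'll hold briefly, then let it up slowly.

carry_out(plan=[[0, 0, 1, 0, 0, 0, 0], [0, 0, 1, 0, 0, 0, 0], [0, 0, 1, 0, 0, 0, 0], [0, 0, 1, 0, 0, 0, 0], [0, 0, 1, 0, 0, 0, 0], [0, 0, 0, 0, 0, 0, 0], [0, 0, -1, 0, 0, 0, 0], [0, 0, -2, 0, 0, 0, 0], [0, 0, -4, 0, 0, 0, 0], [0, 0, -6, 0, 0, 0, 0]])

```text
t: 5.35
tcp_pos: [0.484, -0.112, 0.0398]
orientation: [[0.992, -0.129, 0.002], [-0.129, -0.992, 0.001], [0.001, -0.002, -1.0]]
wrist_force: [-2.4, -3.7, 5.3]
width: 0.0
```

carry_out(plan=[[0, 0, -2, 0, 0, 0, 0], [0, 0, -4, 0, 0, 0, 0], [0, 0, -6, 0, 0, 0, 0], [0, 0, -8, 0, 0, 0, 0], [0, 0, -10, 0, 0, 0, 0], [0, 0, -12, 0, 0, 0, 0], [0, 0, -14, 0, 0, 0, 0], [0, 0, -16, 0, 0, 0, 0], [0, 0, -18, 0, 0, 0, 0], [0, 0, -20, 0, 0, 0, 0]])

```text
t: 6.35
tcp_pos: [0.4842, -0.1115, 0.06]
orientation: [[0.992, -0.129, 0.002], [-0.129, -0.992, 0.002], [0.002, -0.002, -1.0]]
wrist_force: [0.5, 3.3, 4.7]
width: -0.005
```

carry_out(plan=[[0, 0, -1, 0, 0, 0, 0], [0, 0, -2, 0, 0, 0, 0], [0, 0, -3, 0, 0, 0, 0], [0, 0, -4, 0, 0, 0, 0], [0, 0, -5, 0, 0, 0, 0], [0, 0, -6, 0, 0, 0, 0], [0, 0, -7, 0, 0, 0, 0], [0, 0, -8, 0, 0, 0, 0], [0, 0, -9, 0, 0, 0, 0], [0, 0, -10, 0, 0, 0, 0]])

```text
t: 7.35
tcp_pos: [0.484, -0.1116, 0.0699]
orientation: [[0.992, -0.129, 0.002], [-0.129, -0.992, 0.002], [0.001, -0.002, -1.0]]
wrist_force: [-0.0, 0.8, 0.1]
width: -0.005
```

The force has dropped to zero, so the lever is up. Now I'll retreat straight up.

carry_out(plan=[[0, 0, -3, 0, 0, 0, 0], [0, 0, -10, 0, 0, 0, 0], [0, 0, -20, 0, 0, 0, 0], [0, 0, -32, 0, 0, 0, 0], [0, 0, -45, 0, 0, 0, 0], [0, 0, -60, 0, 0, 0, 0], [0, 0, -72, 0, 0, 0, 0], [0, 0, -82, 0, 0, 0, 0], [0, 0, -88, 0, 0, 0, 0], [0, 0, -90, 0, 0, 0, 0]])

```text
t: 8.35
tcp_pos: [0.4841, -0.1119, 0.1607]
orientation: [[0.992, -0.129, 0.003], [-0.129, -0.992, 0.002], [0.002, -0.002, -1.0]]
wrist_force: [-0.3, 0.2, -0.1]
width: -0.002
```

Run:
```python
from h import *
o=ctrl.get_obs();print(o['t'],o['tcp_pos'],o['wrist_force'])
s=ctrl.read_camera('side');a=s[140:310,230:440,::-1];cv2.imwrite('pics/s4.png',cv2.resize(a,None,fx=3.5,fy=3.5,interpolation=2))
s=ctrl.read_camera('top');a=s[165:315,200:370,::-1];cv2.imwrite('pics/t4.png',cv2.resize(a,None,fx=4,fy=4,interpolation=2))
```

```text
8.35 [ 0.484103   -0.1119493   0.16066579] [-0.34477152  0.18235392 -0.12170834]
```

View pics/s4.png

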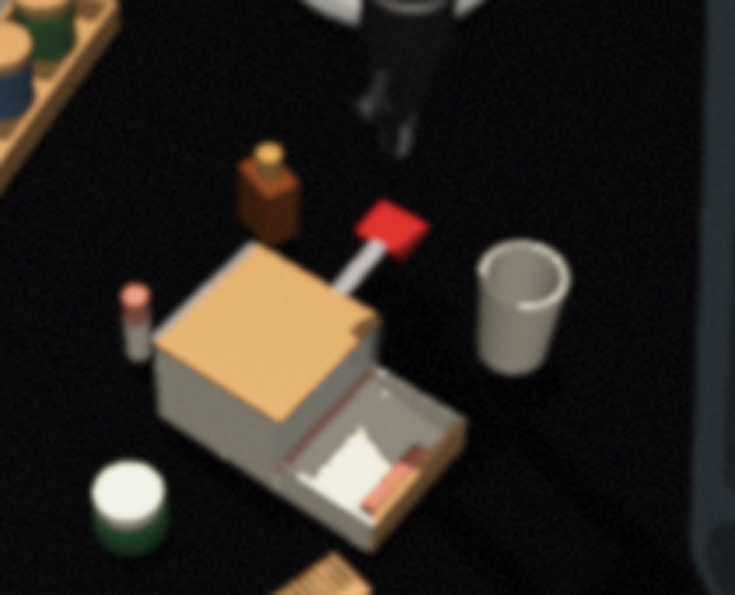

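View pics/t4.png

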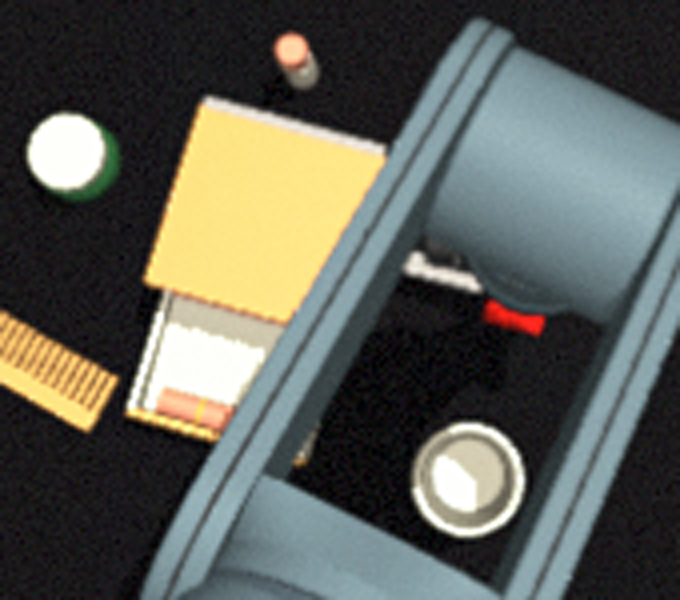

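The lid is shut with its edges at the starting pixels and the lever pad is up. The lipstick lies against the lip at about (395,480) in the side crop. The bystanders are at their old pixels and the arm is clear, so I'm handing in.

```bash
python3 -c "
from plant import ctrl
print(ctrl.hand_in())"
```

```text
the job is handed in; nothing more can be done
None
```

The dispenser job is done and handed in; no verdict was reported.

- **Press:** I pushed the lever pad down with the shut fingertips until it met its stop, at 17 N with the fingertips at a height of 33.6 mm. The picture showed the lid fully open and the lipstick case in the tray, against its lip.
- **Release:** I held the lever down for about half a second. I then let it up at about 20 mm/s, slowing to 10 mm/s at the end, until the contact force was zero.
- **Last check:** About 8.4 s in, the pictures showed:
  - The lid was closed and the lever was up.
  - The lipstick case was lying in the tray.
  - The tumbler, perfume, cream jar, standing case and the visible part of the comb were where they started.
  - The fingertips were about 95 mm above the pad, touching nothing.
- **Not measured:** The joint angles and the lid's closing speed could not be read directly. The gentle closing is inferred from the pad's speed.

No check failed. The one disagreement was in where the cameras placed the pad, up to about 6 mm apart; I aimed between them.

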